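# Swing the saucepan handle in

## Robot

A 6-joint arm with a two-finger parallel gripper is mounted at the origin on the work surface. World frame = base frame: x ahead of the robot, y to its left, z up, the work surface at z = 0. Lengths are in m, angles in rad, forces in N, time in s.
With the tool pointing down it reaches from about 0.275 to 0.725 m from the base axis. Payload 5.6 kg.
Tool frame: the origin (TCP) lies midway between the tips of the shut fingers; the grasp point (between the pads) lies 19 mm behind it (env.pinch_z is the distance from the TCP to the grasp point, in m); y points along the fingers, x is the direction in which the jaws open and shut, and the axes are right-handed (so a half turn about y gives the same grasp; the last joint's range is limited). The gripper opens to 85 mm and grips with 20 to 120 N. Pads are 22 mm wide; open, the fingers measure 114 mm over their backs; the gripper's body (76 mm by 85 mm) begins 54 mm behind the grasp point. The pads swing forward as they close: fully open they stand 13 mm farther back than shut.
Start: joints at [1.43, 0.255, 0.108, 0, -1.424, -0.285], TCP at [0.227, 0.501, 0.231] pointing down, gripper open.
Joint ranges: [-2.95, 2.95], [-1.21, 1.97], [-1.09, 1.5], [-2.87, 1.71], [-2.94, -0.07], [-3.05, 3.05]. Speed limits (rad/s): [2.57, 2.57, 3.14, 3.14, 3.14, 3.14].

## Interface

Orientations are given as [roll, pitch, yaw] about the fixed x, y, z axes, in that order (R = Rz(yaw) Ry(pitch) Rx(roll)).
In Python, from cell import env, hand, get_image, job_done, finder gives the robot as it stands. Calls block until the motion is done:
- env.move_ptp(position, orientation): joint-space move of the TCP to a pose.
- env.move_straight(position, rotation=None, speed=0.15, max_force=None): straight line of the TCP; rotation=None keeps the orientation; speed is the mean speed in m/s. With max_force (N) it stops when the force on the tool has changed by that much, and returns True; else False.
- env.movej(angles): joint-space move.
- hand.grip(opening): finger opening in m; the grip force is fixed at half the most; returns when the fingers have stopped.
- env.pause(seconds).
- env.solve_ik(position, orientation): joint angles nearest the present ones, or None.
- env.read_state(): the state.
- get_image(name): name is "scene" or "top" or "wrist"; returns a dict with "color" (384x512x3 uint8, red, green, blue), "vertical_fov" (degrees; the focal length in pixels is half the picture's height over the tangent of half this angle, whatever the lens; pixels are square), "cx", "cy" (the principal point, pixels), "dist" ([k1, k2, p1, p2, k3] as OpenCV has them; the pictures are not rectified), "position" and "orientation" of the camera in the world; the wrist camera has in their place "T_tool_cam" (4x4, takes a point from camera to tool coordinates, whose origin is the TCP and whose axes are the tool frame's). Camera axes: x right, y up, looking along -z (the intrinsics and any distortion apply to the point x, -y, -z); pixel columns grow to the right and rows downward; lengths in m; the calibration is good to about 2 mm. A picture is of the moment at which its call begins: read the wrist's pose just before it. There is no depth.
A pose or a line that the arm cannot do raises env.MotionError and nothing moves.
- job_done(): hands the job in, once; it reports no verdict.
Trained networks look in a picture, given as the dict that the camera call returned (one of the last four; its "shot" number tells which), for a name from the list of things; names that differ only in an ending like _2 or _b are one class to them, and where a whole thing is asked for, a point or a joint stands for the part that bears it (a point fixed in the world has none). Each returns a list of dicts, best first, with "confidence" (0 to 1); they miss things now and then, are a little off and sometimes report something else, mostly with a low value. They report only what shows in the picture. A call takes as long as a camera call.
- finder.look_for(picture, name): "bbox" ([centre column, centre row, width, height] in pixels, round what is visible of it).
- finder.masks_of(picture, name): "mask" (384x512 bool, what is visible of it) and "bbox" ([centre column, centre row, width, height] in pixels, round what is visible of it).
The state is a dict: "time_s": time; "qpos": joint angles; "qd": joint speeds; "joint_efforts": joint torques, N m; "ee_pos": TCP position; "ee_rot": TCP orientation; "force": force on the tool from outside, world axes, zero at the start; "moment": the same for the moment, N m; "finger_gap": finger opening in m.
Only numpy, scipy, OpenCV 4.12 (cv2) and the standard library are available. Lean on these libraries where they do the work, as an engineer would, in place of code of your own. Each camera call takes 0.05 s, during which the arm holds its last target. There are 200 camera calls.

## Task

The tall saucepan on the hob has been left with its long handle lying across the pan next to it. Swing the handle round to the back until it points straight towards the back of the hob (the edge away from the row of touch controls), clear of the neighbouring pans. Keep the saucepan level and standing centred on its own cooking ring, leave the other two pans where they are, and let go.

Things in the scene. Friction and masses are not known exactly. Their poses are not given: they have to be found in the camera images.
- saucepan_center (a point): Centre of the tall steel saucepan (loose, about 0.5 to 1 kg), on its axis, 56 mm above its underside. It is 160 mm across and 112 mm high, the tallest of the three pans, and starts centred on either the middle or the left ring (left as seen from the robot). The x axis points from the pan's axis out along its handle, z is up.
- saucepan_handle (a point): The middle of the saucepan's straight level steel handle, the place to grip: 145 mm out along x from the pan's axis and 42 mm above point saucepan_center, at half the handle's thickness. The handle runs along x from 88 to 205 mm from the pan's axis, is 22 mm wide (y) and 16 mm thick (z), and passes more than 30 mm above the other pans. At the start it points roughly to the robot's right (-y), over the next pan. x points outward along the handle, z is up.
- hob: Black glass hob lying fixed on the white table, 360 mm (x) by 720 mm (y) and 6 mm thick; origin at the centre of its underside, so the pans stand 6 mm above it. Its x axis points straight to the back, away from the robot and square to the long edges; the row of pale touch controls is along its front edge (-x). Three rings lie in a row at y = 200, 0 and -215 mm, x = 0.
- milkpan: Small low steel milk pan (loose), 120 mm across and 55 mm high, on whichever of the middle and left rings the saucepan is not on; origin at the centre of its underside, x along its steel handle, which reaches 165 mm from its axis, lies at most 51 mm above the hob and points to the back. To be left alone.
- skillet: Low dark skillet (loose), 210 mm across and 40 mm high, on the right ring; origin at the centre of its underside, x along its black handle, which reaches 250 mm from its axis, lies at most 41 mm above the hob and points to the back and right. To be left alone.

How it is judged:
By the outcome, as a careful person would: the job done as asked, in the order asked, and still so for the second after the job is handed in, with the robot touching nothing.
It also fails if it takes over 38 s, if anything falls off the work surface, if the arm or the gripper's body presses on something with over 40 N, if the wrist force passes 120 N, or if a joint passes its speed limit or range.

## Working session

There is one attempt and no reset: what is moved stays moved. The work goes in short steps, each a Python script; the robot and the scene stay as the last script left them, time stands still between calls to the robot, and variables do not carry over. Pictures are saved under pics/ and viewed, about 8 in all and at most 12, crops included, and the job is handed in when it is done.

```bash
ls; mkdir -p pics; cat > h.py <<'E'
import numpy as np, cv2
from scipy.spatial.transform import Rotation as Rn
from cell import env, hand, get_image, job_done, finder
def cam(p, st=None):
    h,w=p["color"].shape[:2]; f=h/2/np.tan(np.radians(p["vertical_fov"])/2)
    K=np.array([[f,0,p["cx"]],[0,f,p["cy"]],[0,0,1]]); d=np.array(p["dist"],float)
    if "T_tool_cam" in p:
        T=np.eye(4); T[:3,:3]=Rn.from_euler('xyz',st["ee_rot"]).as_matrix(); T[:3,3]=st["ee_pos"]; T=T@p["T_tool_cam"]
        R,t=T[:3,:3],T[:3,3]
    else:
        o=np.array(p["orientation"],float); R=o if o.shape==(3,3) else Rn.from_euler('xyz',o).as_matrix(); t=np.array(p["position"])
    return K,d,R@np.diag([1,-1,-1]),t
def ray(p,uv,z,st=None):
    K,d,R,t=cam(p,st); q=cv2.undistortPoints(np.array(uv,float).reshape(-1,1,2),K,d)[:,0]
    r=np.c_[q,np.ones(len(q))]@R.T; return t+r*((z-t[2])/r[:,2])[:,None]
def proj(p,X,st=None):
    K,d,R,t=cam(p,st); X=(np.array(X,float).reshape(-1,3)-t)@R
    return cv2.projectPoints(X,np.zeros(3),np.zeros(3),K,d)[0][:,0]
def save(p,n): cv2.imwrite("pics/"+n,p["color"][:,:,::-1])
E
python3 - <<'E'
from h import *
s=env.read_state();print(s["time_s"],s["ee_pos"],s["ee_rot"],s["force"],env.pinch_z)
ps=[]
for n in("scene","top"):
    p=get_image(n);ps.append(p["color"]);print(n,p.get("position"),p.get("orientation"),p["vertical_fov"],p["dist"])
    for k in("saucepan_center","saucepan_handle","hob","milkpan","skillet"):
        for r in finder.masks_of(p,k)[:2]:print(k,round(r["confidence"],2),np.round(r["bbox"]),r["mask"].sum())
    np.save(n+".npy",p,allow_pickle=True)
cv2.imwrite("pics/a.png",cv2.resize(np.vstack(ps),None,fx=.78,fy=.78)[:,:,::-1])
E
```

```text
pics
0.0 [0.2269187  0.50045079 0.23040009] [-1.57074006e+00 -1.89764746e-03 -1.99667603e+00] [ 0.26767064 -1.08289365  0.00401285] 0.0187
scene [0.81289267 0.01017737 0.6477461 ] [0.50804547 0.01163487 1.61897545] 55.35161535552649 [-0.05380401  0.          0.          0.          0.        ]
saucepan_center 0.58 [220. 169. 163. 101.] 8241
saucepan_handle 0.84 [222. 172. 157. 100.] 8211
hob 0.92 [258. 195. 394. 162.] 34794
milkpan 0.94 [360. 198.  62. 111.] 3785
skillet 0.56 [130. 217. 139. 163.] 8162
top [ 0.42611781 -0.01869893  0.77773638] [ 0.11364982  0.01467224 -1.57843944] 56.17558403690422 [-0.05235345  0.          0.          0.          0.        ]
saucepan_center 0.59 [300. 227. 153.  91.] 6712
saucepan_handle 0.79 [300. 228. 153.  89.] 6725
hob 0.66 [169. 211.  67. 109.] 3467
hob 0.57 [273. 228. 343. 189.] 37244
milkpan 0.83 [169. 211.  65. 112.] 3312
skillet 0.69 [374. 188. 105. 164.] 8283
```

View pics/a.png

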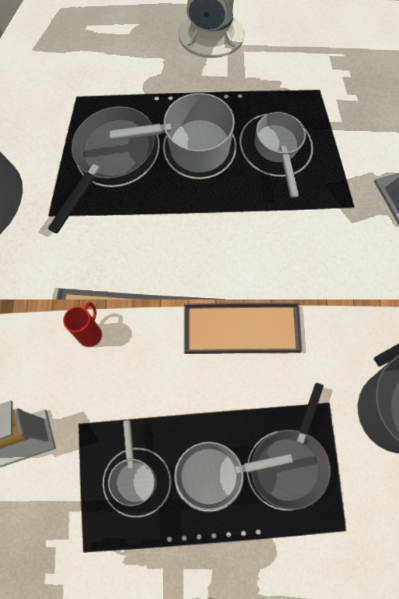

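The saucepan is on the middle ring, with its handle pointing right over the skillet. In the top picture the rim is centred near px (267,227) and the handle runs to about (374,207). Next I measure the hob pose and the pan.

```bash
cat > m.py <<'E'
from h import *
from scipy.optimize import least_squares
def hobfit(p,st=None):
    g=p["color"].max(2); m=(g<45).astype(np.uint8)
    hm=max((r for r in finder.masks_of(p,"hob")),key=lambda r:r["mask"].sum())["mask"]
    c=max(cv2.findContours(hm.astype(np.uint8),cv2.RETR_EXTERNAL,cv2.CHAIN_APPROX_NONE)[0],key=len)[:,0]
    W=ray(p,c,0.006,st)[:,:2]
    (x,y),_,_=cv2.minAreaRect(W.astype(np.float32))
    def res(q):
        cs,sn=np.cos(q[2]),np.sin(q[2]); d=W-q[:2]; l=np.abs(np.c_[d@[cs,sn],d@[-sn,cs]])-[.18,.36]
        return np.maximum(l[:,0],l[:,1])
    o=least_squares(res,[x,y,0.],loss="cauchy",f_scale=.002)
    return o.x,np.median(np.abs(o.fun))
def panfit(p,guess,st=None):
    m=finder.masks_of(p,"saucepan_handle")[0]["mask"].astype(np.uint8)
    c=max(cv2.findContours(m,cv2.RETR_EXTERNAL,cv2.CHAIN_APPROX_NONE)[0],key=len)[:,0]
    W=ray(p,c,0.118,st)[:,:2]
    o=least_squares(lambda q:np.hypot(*(W-q).T)-.08,guess,loss="cauchy",f_scale=.002)
    v,u=np.nonzero(m); H=ray(p,np.c_[u,v],0.108,st)[:,:2]; d=H-o.x; r=np.hypot(*d.T)
    k=(r>.11)&(r<.2); a=d[k].mean(0)
    return o.x,np.median(np.abs(o.fun)),np.degrees(np.arctan2(a[1],a[0])),r.max()
E
python3 - <<'E'
from m import *
for n in("scene","top"):
    p=get_image(n); q,e=hobfit(p); print(n,"hob",q[:2],np.degrees(q[2]),e); print(panfit(p,q[:2]))
    im=p["color"].copy()
    c,s=np.cos(q[2]),np.sin(q[2])
    P=[[q[0]+c*x-s*y,q[1]+s*x+c*y,.006] for x,y in((.18,.36),(.18,-.36),(-.18,-.36),(-.18,.36))]
    cv2.polylines(im,[proj(p,P).round().astype(int).reshape(-1,1,2)],True,(255,0,0))
    for y in(.2,0,-.215):
        cv2.circle(im,tuple(int(v) for v in proj(p,[q[0]-s*y,q[1]+c*y,.006])[0]),3,(0,255,0),-1)
    pc=panfit(p,q[:2]); t=np.linspace(0,6.28,60)
    cv2.polylines(im,[proj(p,np.c_[pc[0][0]+.08*np.cos(t),pc[0][1]+.08*np.sin(t),.118+0*t]).round().astype(int).reshape(-1,1,2)],True,(255,255,0))
    a=np.radians(pc[2]);cv2.polylines(im,[proj(p,[[pc[0][0]+r*np.cos(a),pc[0][1]+r*np.sin(a),.112] for r in(.088,.205)]).round().astype(int).reshape(-1,1,2)],False,(255,0,255))
    cv2.imwrite("pics/b_%s.png"%n,im[:,:,::-1])
a=[cv2.imread("pics/b_%s.png"%n) for n in("scene","top")]
cv2.imwrite("pics/b.png",np.vstack([a[0][90:320],a[1][90:360]]))
for n in("wrist",):pass
E
```

```text
scene hob [ 0.4395366  -0.01809208] 4.08769649209539 0.0015597458408806164
(array([ 0.44259219, -0.01615618]), np.float64(0.02170665449896733), np.float64(-62.349425594405986), np.float64(0.20450587193760325))
top hob [ 0.43793834 -0.0189236 ] 4.268387487600215 0.004374445852347808
(array([ 0.43850288, -0.01997935]), np.float64(0.0019323467548143375), np.float64(-78.67199775597801), np.float64(0.20485569670851264))
```

View pics/b.png

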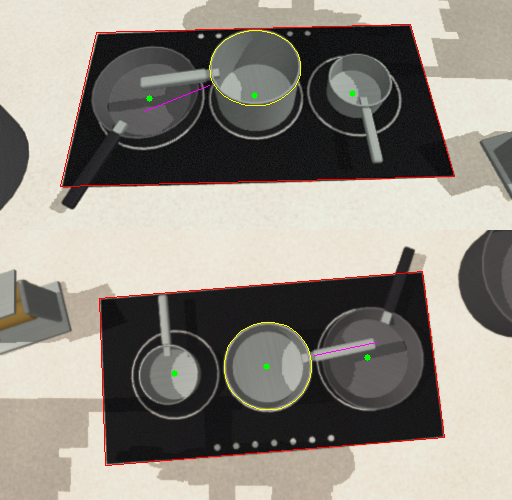

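Hob outline fits in both views: centre about (0.439,-0.0185), yaw about 4.15°. The pan rim is on the ring centre. The top view puts the handle at about -78.7°, and its tip at 205 mm matches the stated length. Next I hover over the handle for a close look.

```bash
python3 - <<'E'
from m import *
C=np.array([.4388,-.0188])
def pose(a,z,off): return [*(C+.145*np.array([np.cos(a),np.sin(a)])),z],[-np.pi/2,0,a+off]
for off in(-np.pi/2,np.pi/2):
    for d in(-78.7,-40,4.2,10):
        q=env.solve_ik(*pose(np.radians(d),.085,off)); print(off>0,d,None if q is None else np.round(q,2))
a=np.radians(-78.7)
best=[o for o in(-np.pi/2,np.pi/2) if all(env.solve_ik(*pose(np.radians(d),.085,o)) is not None for d in(-78.7,4.2))]
off=best[0] if len(best)==1 else min(best,key=lambda o:max(abs(env.solve_ik(*pose(np.radians(d),.085,o))[5]) for d in(-78.7,4.2)))
print("off",off)
env.move_ptp(*pose(a,.22,off))
st=env.read_state(); p=get_image("wrist"); print(st["time_s"],st["ee_pos"],st["ee_rot"])
im=p["color"].copy()
P=[[C[0]+r*np.cos(a)-w*np.sin(a),C[1]+r*np.sin(a)+w*np.cos(a),.112] for r,w in((.09,.011),(.205,.011),(.205,-.011),(.09,-.011))]
cv2.polylines(im,[proj(p,P,st).round().astype(int).reshape(-1,1,2)],True,(255,0,255))
for r in finder.masks_of(p,"saucepan_handle")[:2]:
    print(r["confidence"],r["bbox"]); 
    c,_=cv2.findContours(r["mask"].astype(np.uint8),0,2); cv2.drawContours(im,c,-1,(255,255,0),1)
t=np.linspace(0,6.28,60)
cv2.polylines(im,[proj(p,np.c_[C[0]+.08*np.cos(t),C[1]+.08*np.sin(t),.118+0*t],st).round().astype(int).reshape(-1,1,2)],True,(0,255,0))
cv2.imwrite("pics/c.png",im[:,:,::-1])
import pickle;pickle.dump((st,p),open("c.pkl","wb"))
E
```

```text
False -78.7 [-0.01  0.24 -0.3   0.   -1.03  0.21]
False -40 [ 0.08  0.36 -0.12  0.   -1.08  0.79]
False 4.2 [ 0.25  0.4  -0.06  0.   -1.11  1.39]
False 10 [ 0.28  0.4  -0.07  0.   -1.1   1.47]
True -78.7 [-0.01  0.24 -0.3  -0.   -1.03 -2.93]
True -40 [ 0.08  0.36 -0.12 -0.   -1.08 -2.35]
True 4.2 [ 0.25  0.4  -0.06  0.   -1.11 -1.75]
True 10 [ 0.28  0.4  -0.07 -0.   -1.1  -1.68]
off -1.5707963267948966
3.5 [ 0.46749933 -0.16040849  0.21998226] [-1.57086483e+00  8.11179145e-05 -2.94327874e+00]
0.78 [258.2, 232.2, 176.5, 250.6]
```

View pics/c.png

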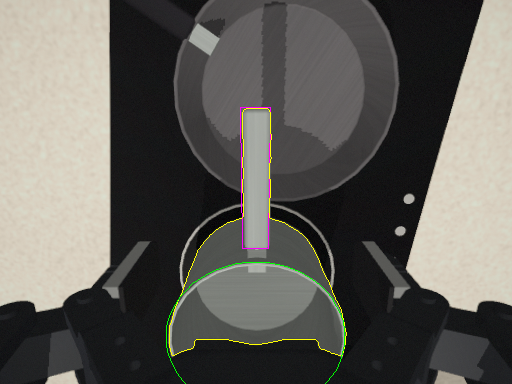

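The overlay of the predicted handle and rim matches the picture to within 1–2 px (handle columns 242–270, tip row 108). Now I grip and swing along the arc.

```bash
python3 - <<'E'
from m import *
C=np.array([.4388,-.0188]); off=-np.pi/2
def pose(a,z): return [*(C+.145*np.array([np.cos(a),np.sin(a)])),z],[-np.pi/2,0,a+off]
a0,a1=np.radians([-78.7,4.15])
env.move_straight(*pose(a0,.083),speed=.1,max_force=15)
hand.grip(0.01)
s=env.read_state();print(s["time_s"],s["finger_gap"],s["force"],s["ee_pos"])
for i,a in enumerate(np.linspace(a0,a1,9)[1:]):
    env.move_straight(*pose(a,.083),speed=.06)
    s=env.read_state();print(round(s["time_s"],2),round(s["finger_gap"],4),np.round(s["force"],1),np.round(s["moment"],2))
import pickle
st=s;p=get_image("wrist");t=get_image("top");q=get_image("scene")
cv2.imwrite("pics/d.png",cv2.resize(np.vstack([t["color"],q["color"]]),None,fx=.78,fy=.78)[:,:,::-1])
print(panfit(t,C))
E
```

```text
5.7167 0.020884238679135903 [-1.01101084  0.58018887  2.45513997] [ 0.46724758 -0.16104547  0.08324498]
6.3 0.0207 [-0.6 -1.3  2. ] [-0.68 -0.01  0.35]
6.88 0.0211 [-0.7 -2.9  4. ] [-0.72  0.34  0.37]
7.47 0.0209 [-1.1 -1.8  4.9] [-0.81  0.29  0.38]
8.05 0.0212 [-0.4 -2.9  4.4] [-0.86  0.13  0.39]
8.63 0.0211 [-0.2 -2.4  4.6] [-0.87  0.01  0.41]
9.22 0.0208 [ 0.1 -1.8  4.8] [-0.8  -0.12  0.4 ]
9.8 0.0207 [ 1.  -1.3  4.6] [-0.67 -0.31  0.34]
10.38 0.0212 [ 0.8 -2.2  5.3] [-0.56 -0.31  0.38]
(array([ 0.43919593, -0.02025846]), np.float64(0.0014751976264913147), np.float64(4.357318928157991), np.float64(0.13129399897943705))
```

View pics/d.png

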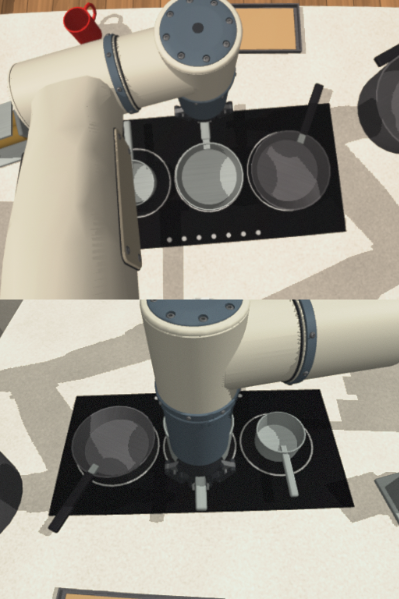

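The handle now points to the back in the gripper and the other pans look unmoved. I release, rise, back off and check.

```bash
python3 - <<'E'
from m import *
C=np.array([.4388,-.0188])
hand.grip(0.085); s=env.read_state(); x=np.array(s["ee_pos"])
env.move_straight([x[0],x[1],.25],speed=.12)
st=env.read_state();w=get_image("wrist")
env.move_ptp([.227,.501,.231],[-1.5707,0,-1.9967])
s=env.read_state();print(s["time_s"],s["force"],s["finger_gap"])
ims=[]
t=np.linspace(0,6.28,60)
def draw(p,im,st=None):
    a=np.radians(4.15)
    L=lambda X,c:cv2.polylines(im,[proj(p,X,st).round().astype(int).reshape(-1,1,2)],True,c)
    L([[C[0]+r*np.cos(a)-v*np.sin(a),C[1]+r*np.sin(a)+v*np.cos(a),.112] for r,v in((.09,.011),(.205,.011),(.205,-.011),(.09,-.011))],(255,0,255))
    L(np.c_[C[0]+.08*np.cos(t),C[1]+.08*np.sin(t),.118+0*t],(0,255,0))
    return im
for n in("top","scene"):
    p=get_image(n); q,e=hobfit(p); print(n,q[:2],np.degrees(q[2]),e,panfit(p,C))
    old=np.load(n+".npy",allow_pickle=True).item()
    for k in("milkpan","skillet"):
        r=finder.masks_of(p,k); print(k,[np.round(v["bbox"],1) for v in r[:1]])
    ims.append(draw(p,p["color"].copy()))
ims.append(draw(w,w["color"].copy(),st)); print(panfit(w,C,st))
cv2.imwrite("pics/e.png",cv2.resize(np.vstack([ims[0][60:360],ims[2],ims[1][60:340]]),None,fx=.6,fy=.6)[:,:,::-1])
E
```

```text
15.0417 [-0.05586689  0.19295776 -0.13151299] 0.0848833540997201
top [ 0.43791677 -0.01768712] 4.179690687120573 0.006883261181366451 (array([ 0.43857455, -0.02045132]), np.float64(0.001399161637868948), np.float64(4.528991270451315), np.float64(0.20431825580438395))
milkpan [array([170.6, 210.1,  65.3, 106.3])]
skillet [array([371.3, 187.2, 102.4, 161.3])]
scene [ 0.43956758 -0.01499322] 4.202145022984194 0.004260034374415689 (array([ 0.44260359, -0.01693157]), np.float64(0.01665643901791001), np.float64(4.71284394306465), np.float64(0.20407949800965958))
milkpan [array([360.6, 199.2,  62.9, 108.1])]
skillet [array([130. , 216.7, 134.3, 165.2])]
(array([ 0.47372693, -0.01754507]), np.float64(0.013741093128946731), np.float64(4.8403916001744145), np.float64(0.1692545545866275))
```

View pics/e.png

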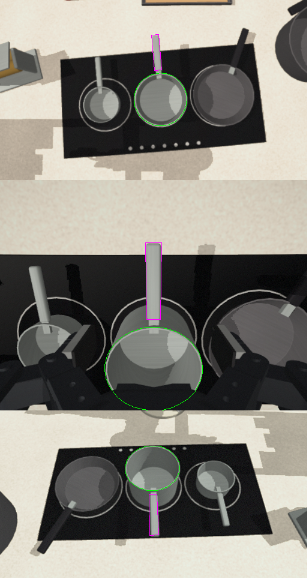

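The handle angle reads 4.5–4.7° against the hob's 4.2°, the rim sits on the ring, and the other pans match their start to within mask noise.

```bash
python3 -c "
from cell import env,job_done
env.pause(.3);print(job_done())"
```

```text
the job is handed in; nothing more can be done
None
```

I gripped the saucepan's handle from above and swung it about 83° along an arc around the pan's axis. It now points to the back of the hob. I then let go, backed the arm off and handed the job in at about 15.5 s.

**Last checks:**
- **Handle direction:** it reads 4.5–4.7° in the top and scene views, against a hob yaw of about 4.2°, so it is within roughly half a degree of straight back.
- **Saucepan position:** the top-view rim fit is within about 2 mm of the ring centre.
- **Other pans:** the milk pan and skillet boxes moved by no more than about 6 px from the start. I take this as mask noise, since the pictures show no shift.
- **Forces:** readings at the end of each arc step stayed under about 6 N.

**Checks that disagreed:** the rim-circle fits from the scene and wrist views had residuals of 14–17 mm, because their masks include the pan's body or are cut off, so I did not use them. The final hob outline fits were also looser than the first ones (about 4–7 mm against 2–4 mm) and shifted the hob centre by 1–3 mm in y, but the yaw agreed.

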